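# Clamp the price book in the counter binding press

## Robot

A 6-joint arm with a two-finger parallel gripper is mounted at the origin on the work surface. World frame = base frame: x ahead of the robot, y to its left, z up, the work surface at z = 0. Lengths are in m, angles in rad, forces in N, time in s.
With the tool pointing down it reaches from about 0.225 to 0.875 m from the base axis. Payload 3.4 kg.
Tool frame: the origin (TCP) lies midway between the tips of the shut fingers; the grasp point (between the pads) lies ctrl.grip_depth behind it (ctrl.grip_depth is the distance from the TCP to the grasp point, in m); z points along the fingers, y is the line along which they close (so a half turn about z gives the same grasp; the last joint's range is limited). The gripper opens to 85 mm and grips with 20 to 120 N. Pads are 22 mm wide; open, the fingers measure 114 mm over their backs; the gripper's body (76 mm by 85 mm) begins 54 mm behind the grasp point. The pads swing forward as they close: fully open they stand 13 mm farther back than shut.
Start: joints at [1.125, 0.276, 1.505, -0, 1.361, -0.121], TCP at [0.184, 0.545, 0.209] pointing down, gripper open.
Joint ranges: [-2.89, 2.89], [-0.75, 2.08], [0.22, 2.7], [-1.18, 4.32], [0.11, 2.71], [-2.7, 2.7]. Speed limits (rad/s): [2.57, 2.57, 3.14, 3.14, 3.14, 3.14].

## Interface

Orientations are given as [roll, pitch, yaw] about the fixed x, y, z axes, in that order (R = Rz(yaw) Ry(pitch) Rx(roll)).
In Python, from plant import ctrl gives the robot as it stands.
- The arm moves only by the tool move_arm, never from a script. Its argument "plan" is a list of rows, each a list of 3 entries, a list of its own where there are three numbers: the shift along the tool's x, y, z in mm, then the turn, a rotation vector about the tool's x, y, z in degrees, then the closure, from 0 (fully open) to 1 (shut). A call has 1 to 12 rows; each row is the pose to reach, as a shift and turn from the pose commanded when the call began, along the tool's axes at that moment; what a row does not reach only later rows make up. A row lasts 1/8 s, in which the tool goes at most 62.5 mm and 10.7 degrees, less where a joint would pass 70% of its speed; a pose out of reach is approached as far as the arm can. A call with a gripper value outside its range is refused whole. The fingers move at their own pace and stop on an object; "grip_force" is the grip in N (left out, the last holds). Time passes only in rows, so rows that repeat a pose let the fingers close. It gives the time, the measured TCP pose, the force, the opening and the grip force at its end, in the units of the state.
- ctrl.read_state(): the state, without advancing time (a new reading comes with each control period).
- ctrl.camera(name): name is "scene" or "top"; returns (picture, depth): 400x640x3 uint8, red, green, blue; 400x640 float32, m along the optical axis (not along the pixel's ray), 0 where there is no reading.
- ctrl.camera_params(name): a dict with "camera_matrix" (3x3 intrinsics, pixels), "world_from_camera" (4x4, takes a point from camera to world coordinates). Camera axes: x right, y up, looking along -z (the intrinsics and any distortion apply to the point x, -y, -z); pixel columns grow to the right and rows downward; lengths in m; the calibration is good to about 2 mm. A picture is of the moment at which its call begins. camera_params takes no time and is no camera call.
- ctrl.finish_job(): hands the job in; it is judged then, once.
Trained networks look in the newest picture that a camera, given by its name, has taken for a name from the list of things; names that differ only in an ending like _2 or _b are one class to them, and where a whole thing is asked for, a point or a joint stands for the part that bears it (a point fixed in the world has none). Each returns a list of dicts, best first, with "p" (0 to 1); they miss things now and then, are a little off and sometimes report something else, mostly with a low value. They report only what shows in the picture. A call takes as long as a camera call.
- ctrl.regions_of(camera, query): "region" (400x640 bool, what is visible of it) and "box" ([centre column, centre row, width, height] in pixels, round what is visible of it).
The state is a dict: "t": time; "joints": joint angles; "qvel": joint speeds; "joint_efforts": joint torques, N m; "ee_pos": TCP position; "orientation": TCP orientation; "wrist_force": force on the tool from outside, world axes, zero at the start; "ft_torque": the same for the moment, N m; "gripper_width": finger opening in m; "grip_force": force on a finger pad.
Only numpy, scipy, OpenCV 4.12 (cv2) and the standard library are available. Lean on these libraries where they do the work, as an engineer would, in place of code of your own. Each camera call takes 0.05 s, during which the arm holds its last target. There are 200 camera calls.

## Task

On the trade counter, slide the blue price book fully home and square against the back stop of the binding press. Then throw the press's ball lever out of its middle rest and over into the notch that the arrow tab marks, so that it drops fully in and stays there, and let go. Do not strike the padded guard rail and its screen, and leave the terminal, mug, carton and tape dispenser where they stand.

Things in the scene. Friction and masses are not known exactly. Their poses are not given: they have to be found in the camera images.
- press: Fixed grey binding press, 470 mm wide. Its frame is the 'press frame' of all offsets below (mm): origin on the counter, x away from the robot, y left, z up. Left half: book bay. Right half: lever deck, y -256 to -14, x -85 to 60, 32 high; two uprights at y -250 and -20 (12 thick, x -100 to -50, 128 high) carry a sill (x -108 to -78, top at z 128) and the gate plate.
- bay (a point): Middle of the back stop's face at counter level, press (40, 100, 0). The bay is 200 mm wide between two cheeks (press y 0 and 200, from x -15 to 60), open towards the robot, and roofed by a bridge (x -5 to 40, z 62 to 85) with a clamp rocker under it, 37 mm above the counter, that the lever tips left or right by itself.
- book: Blue price book, loose rigid slab 120 mm deep (its x), 160 wide (its y), 30 thick, 0.35 to 0.7 kg, lying askew in front of the bay; origin at the centre of its underside. Home: far edge against the back stop, so its centre is at press x -20, with y anywhere from 80 to 120. Two open fingertips pushing its near edge square it.
- lever_ball (a point): Centre of the black ball knob, 36 mm across, on top of the lever, about 210 mm above the counter at rest. The lever is a 12 mm steel shaft pivoted at press (-20, -135, 45); the ball centre is 165 mm from the pivot. With swing s and lean l it lies at pivot + 165*(sin l, cos l sin s, cos l cos s) in the press frame. The ball can turn in the fingers.
- lever_mid (a point): Point on the shaft's axis 85 mm from the pivot, where the shaft passes the gate plate.
- swing (a joint): Left-right swing of the lever, rad: 0 upright, positive towards press +y; limits -0.74 and 0.74; starts within 0.02 of 0. Friction (about 2 N at the ball) holds it where it is left.
- lean (a joint): Lean of the lever away from the robot (press +x), rad: 0 at rest or fully in a notch (hard stop), 0.24 at the far stop. A spring always pulls it back to 0: about 2 N at the ball at 0, 4 N at 0.24. On top of a tooth it reads about 0.15; lean it to 0.18 or more to pass the teeth.
- gate_mid (a point): Press (-20, -135, 130): nominal middle of the notched steel gate plate (4 mm thick, on the robot's side of the shaft, teeth pointing away from the robot, tips at press x -13). Along y it has a 40 mm gap in the middle where the lever rests; then, on each side, a 16 mm tooth, a 20 mm notch (its centre 46 mm from the plate's middle) and a 36 mm outer tooth.
- pointer: Arrow-shaped metal tab, 30 mm long, on the sill by the wanted notch; at press (-95, -89, 128) or (-95, -181, 128), axes as the press. The gate plate sits up to 12 mm left or right of nominal, so the notch centre is within 12 mm of the tab in y (swing 0.38 to 0.60 to that side; the middle gap ends below 0.30): see or feel it. Slid outward over the tooth the shaft drops in and stops.
- cap: Plain round metal cap, 18 mm across, on the sill at the other, unwanted notch.
- guard: Fixed counter guard over the press, axes as the press, origin at press (10, 0, 0). Padded black rail 28 mm thick along y at press x 10, z 350 (y -340 to 240), clear screen above it to z 455, white 22 mm square post at each end. Over the lever the gripper must reach in under it, tilted, its body leaning back towards the robot by 30 to 45 degrees.
- terminal: Bystander: black card terminal, 160 x 78 x 30 mm, left of the press; origin at the centre of its underside.
- mug: Bystander: white mug, 80 mm across, 95 mm high, left behind; origin at the centre of its underside.
- carton: Bystander: cardboard carton, 75 x 100 x 60 mm, behind the lever deck; origin at the centre of its underside.
- tape: Bystander: black tape dispenser, 150 x 60 x 90 mm, right of the press; origin at the centre of its underside.

How it is judged:
On the way, in this order (a step that is already met when the one before it is completed fails the run):
1. the book is home and square against the back stop, the lever still in its middle rest (x of book in the frame of press between -0.025 and -0.015 m and y of book in the frame of press between 0.07 and 0.13 m and angle between the x axis of book and the x axis of press, either way round below 0.06 rad and height (world z) of book below 0.006 m and angle between book's own z axis and vertical below 0.05 rad and value of joint swing between -0.31 and 0.31 rad), for 0.2 s.
2. the lever is fully in the marked notch (value of joint lean below 0.04 rad and y of lever_mid in the frame of pointer between -0.017 and 0.017 m), for 0.2 s.
At the end, for the whole second after the job is handed in: The book lies flat, its far edge within 5 mm of the back stop, square to it within 0.06 rad and within 30 mm of the bay's middle; the lever is in the notch marked by the arrow tab (shaft within 17 mm of the tab in press y) and dropped fully in (lean under 0.04 rad); book and lever at rest (all of step 2 and x of book in the frame of press between -0.025 and -0.015 m and y of book in the frame of press between 0.07 and 0.13 m and angle between the x axis of book and the x axis of press, either way round below 0.06 rad and height (world z) of book below 0.006 m and angle between book's own z axis and vertical below 0.05 rad and linear speed of book below 0.01 m/s and velocity of joint swing between -0.05 and 0.05 rad/s); the robot touches nothing.
It fails at once if the guard rail, screen or post is struck (over 8 N) (contact force between anything else and guard above 8 N).
It fails at once if the terminal is moved by more than 25 mm (distance of terminal from where it was at the start of the episode above 0.025 m).
It fails at once if the mug is moved by more than 25 mm (distance of mug from where it was at the start of the episode above 0.025 m).
It fails at once if the carton is moved by more than 25 mm (distance of carton from where it was at the start of the episode above 0.025 m).
It fails at once if the tape is moved by more than 25 mm (distance of tape from where it was at the start of the episode above 0.025 m).
It also fails if it takes over 64 s, if anything falls off the work surface, if the arm or the gripper's body presses on something with over 40 N, if the wrist force passes 120 N, or if a joint passes its speed limit or range.

## Working session

There is one attempt and no reset: what is moved stays moved. The work goes in short steps, Python scripts to look and compute and a tool call to move; the robot and the scene stay as the last step left them, time stands still between calls to the robot, and variables do not carry over. Pictures are saved under pics/ and viewed, at most 10 in all, crops included, and the job is handed in when it is done.

Besides the shell and the picture viewer there is one more tool, called after ">>>" by a JSON object that holds its "api" and its "payload", one argument or row to a line. move_arm: Moves the arm, as the interface text tells. Its arguments: {"type":"object","properties":{"plan":{"type":"array","items":{"type":"array"}},"grip_force":{"type":"number"}},"required":["plan"]}

```bash
mkdir -p pics; ls; cat > h.py <<'E'
import numpy as np, cv2
from plant import ctrl
from scipy.spatial.transform import Rotation as R
def cloud(cam,d):
    p=ctrl.camera_params(cam);K=np.array(p["camera_matrix"]);T=np.array(p["world_from_camera"])
    v,u=np.mgrid[0:400,0:640]
    c=np.stack([(u-K[0,2])/K[0,0]*d,-(v-K[1,2])/K[1,1]*d,-d],-1)
    return c@T[:3,:3].T+T[:3,3]
def proj(cam,P):
    p=ctrl.camera_params(cam);K=np.array(p["camera_matrix"]);T=np.array(p["world_from_camera"])
    c=(np.atleast_2d(P)-T[:3,3])@T[:3,:3]
    return np.c_[K[0,0]*c[:,0]/-c[:,2]+K[0,2],K[1,1]*-c[:,1]/-c[:,2]+K[1,2]]
E
cat > a.py <<'E'
from h import *
ims=[]
for cam in ("top","scene"):
    im,d=ctrl.camera(cam); ims.append(im[:,:,::-1]); W=cloud(cam,d); np.savez(cam+".npz",im=im,d=d,W=W)
    p=ctrl.camera_params(cam);print(cam,np.round(np.array(p["world_from_camera"])[:3,3],3), p.keys())
    for q in ("book","press","lever_ball","pointer","cap","guard","terminal","mug","carton","tape"):
        for r in ctrl.regions_of(cam,q)[:2]:
            m=r["region"]&(d>0)
            if m.sum()<3: print(q,r["p"],r["box"]);continue
            w=W[m];print(q,round(r["p"],2),np.round(r["box"]),m.sum(),np.round(np.median(w,0),3),np.round(np.percentile(w,[2,98],0),3).tolist())
    cv2.imwrite(f"pics/{cam}0.png",im[:,:,::-1])
print(ctrl.read_state(),ctrl.grip_depth)
E
python3 a.py
```

```text
pics
top [ 0.461 -0.028  1.315] dict_keys(['camera_matrix', 'world_from_camera'])
book 0.93 [283. 231.  63.  48.] 2653 [0.53  0.068 0.03 ] [[0.473, -0.008, 0.024], [0.587, 0.145, 0.035]]
press 0.56 [329. 218. 184.  63.] 5149 [ 0.594 -0.115  0.081] [[0.489, -0.277, 0.026], [0.633, 0.169, 0.222]]
lever_ball 0.58 [378. 208.  15.  12.] 146 [ 0.571 -0.159  0.224] [[0.558, -0.173, 0.214], [0.586, -0.146, 0.23]]
lever_ball 0.45 [391. 243.   9.   6.] 38 [ 0.497 -0.206  0.135] [[0.49, -0.213, 0.131], [0.505, -0.198, 0.139]]
pointer 0.57 [354. 243.  11.  16.] 107 [ 0.502 -0.115  0.135] [[0.488, -0.129, 0.124], [0.515, -0.1, 0.138]]
cap 0.63 [392. 244.   6.   6.] 22 [ 0.498 -0.206  0.135] [[0.493, -0.211, 0.131], [0.502, -0.2, 0.139]]
guard 0.87 [348. 194. 321.  51.] 6420 [ 0.603 -0.088  0.366] [[0.586, -0.376, 0.003], [0.631, 0.217, 0.456]]
terminal 0.97 [195. 250.  43.  68.] 1898 [0.473 0.302 0.03 ] [[0.396, 0.26, 0.002], [0.55, 0.349, 0.036]]
mug 0.71 [376. 206.  14.  13.] 179 [ 0.573 -0.159  0.222] [[0.558, -0.175, 0.21], [0.588, -0.144, 0.229]]
mug 0.56 [202. 174.  38.  40.] 565 [0.684 0.3
[... 1850 characters left out ...]
.227]]
{'t': 1.1, 'joints': array([ 1.12500359e+00,  2.75912158e-01,  1.50487330e+00,  3.36069852e-05,
        1.36069734e+00, -1.21015755e-01]), 'qvel': array([-0.0002091 , -0.00184221, -0.00171655, -0.0005494 , -0.00146363,
       -0.00038004]), 'joint_efforts': array([-8.58492094e-04, -4.16694617e+01, -2.46099544e+01, -5.04492509e-04,
        4.85685177e-04,  4.96061944e-06]), 'ee_pos': array([0.18350536, 0.54498729, 0.20853173]), 'orientation': array([ 3.14147964e+00, -1.93669283e-05,  2.81680867e+00]), 'wrist_force': array([-0.1252517 , -0.32463747, -0.48216051]), 'ft_torque': array([-0.02732605, -0.05685668,  0.024724  ]), 'grip_force': 0.0, 'gripper_width': 0.08544576857698022} 0.0187
```

```bash
cat > b.py <<'E'
from h import *
import itertools
out=[]
for cam in ("top","scene"):
    D=np.load(cam+".npz");im,W=D["im"],D["W"];ok=D["d"]>0
    def fit(name,m):
        w=W[m&ok];
        if len(w)<20: print(name,len(w));return
        # x as fn of y robust
        y,x=w[:,1],w[:,0];k=np.ones(len(y),bool)
        for _ in range(5):
            c=np.polyfit(y[k],x[k],1);r=x-np.polyval(c,y);k=abs(r)<2.0*r[k].std()+1e-4
        print(cam,name,k.sum(),"yaw",np.round(-np.degrees(np.arctan(c[0])),2),"c",np.round(c,4),"y",np.round(np.percentile(y,[1,99]),3),"x",np.round(np.percentile(x,[1,99]),3),"z",np.round(np.median(w[:,2]),3))
    X,Y,Z=W[...,0],W[...,1],W[...,2]
    fit("screen",(Z>.38)&(Z<.47)&(X>.5)&(X<.7)&(Y>-.36)&(Y<.2))
    fit("sill",(Z>.115)&(Z<.14)&(X>.46)&(X<.54)&(Y>-.3)&(Y<.02))
    fit("bridge",(Z>.07)&(Z<.095)&(X>.55)&(X<.68)&(Y>-.02)&(Y<.17))
    for s in((-.40,-.35),(.19,.25)):
        m=ok&(Z>.02)&(Z<.33)&(X>.5)&(X<.7)&(Y>s[0])&(Y<s[1]); print("post",m.sum(),np.round(np.median(W[m],0),3),np.round(np.percentile(W[m],[5,95],0),3).tolist())
    # book rect
    m=ok&(im[...,2].astype(int)>im[...,0]+40)&(Z>.015)&(Z<.042)&(X>.4)&(X<.65)&(Y>-.1)&(Y<.22)
    n,l,s,c=cv2.connectedComponentsWithStats(m.astype(np.uint8)); i=1+np.argmax(s[1:,4]); 
    print("book",s[i],cv2.minAreaRect((W[l==i][:,:2]*1000).astype(np.float32)),np.median(W[l==i],0))
    if cam=="top": crop=im[140:300,160:500]; cv2.imwrite("pics/topc.png",cv2.resize(crop[:,:,::-1],None,fx=2.35,fy=2.35,interpolation=cv2.INTER_CUBIC))
    else: crop=im[90:330,210:470]; cv2.imwrite("pics/scc.png",cv2.resize(crop[:,:,::-1],None,fx=2.5,fy=2.5,interpolation=cv2.INTER_CUBIC))
E
python3 b.py
```

```text
top screen 1966 yaw -1.75 c [0.0305 0.6072] y [-0.354  0.194] x [0.596 0.616] z 0.436
top sill 1207 yaw -1.69 c [0.0294 0.506 ] y [-0.281 -0.041] x [0.485 0.54 ] z 0.128
top bridge 1114 yaw -1.74 c [0.0304 0.6122] y [-0.018  0.168] x [0.595 0.635] z 0.084
post 358 [ 0.591 -0.358  0.169] [[0.587, -0.375, 0.039], [0.606, -0.357, 0.299]]
post 315 [0.606 0.201 0.167] [[0.604, 0.2, 0.038], [0.688, 0.244, 0.305]]
book [ 252  219   61   34 1165] ((511.47711181640625, 69.3291015625), (159.6107177734375, 83.30732727050781), 87.60916900634766) [0.49732653 0.07226852 0.02964697]
scene screen 3350 yaw -1.73 c [0.0303 0.6127] y [-0.352  0.196] x [0.601 0.62 ] z 0.422
scene sill 477 yaw -2.21 c [0.0385 0.5119] y [-0.281 -0.038] x [0.487 0.539] z 0.127
scene bridge 1175 yaw -1.7 c [0.0297 0.633 ] y [-0.018  0.168] x [0.599 0.666] z 0.084
post 598 [ 0.607 -0.359  0.194] [[0.592, -0.376, 0.041], [0.612, -0.355, 0.314]]
post 749 [0.628 0.218 0.185] [[0.612, 0.203, 0.037], [0.67, 0.247, 0.318]]
book [334 201  46  39 556] ((515.6978149414062, 71.147705078125), (160.19581604003906, 90.15165710449219), 88.24568176269531) [0.50084366 0.07166151 0.02892318]
```

View pics/topc.png

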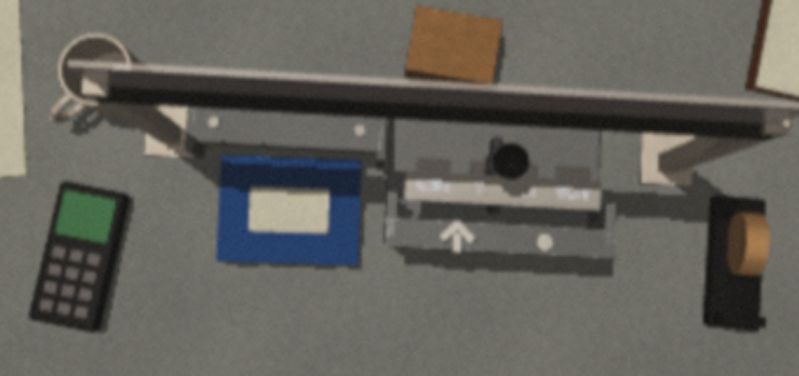

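View pics/scc.png

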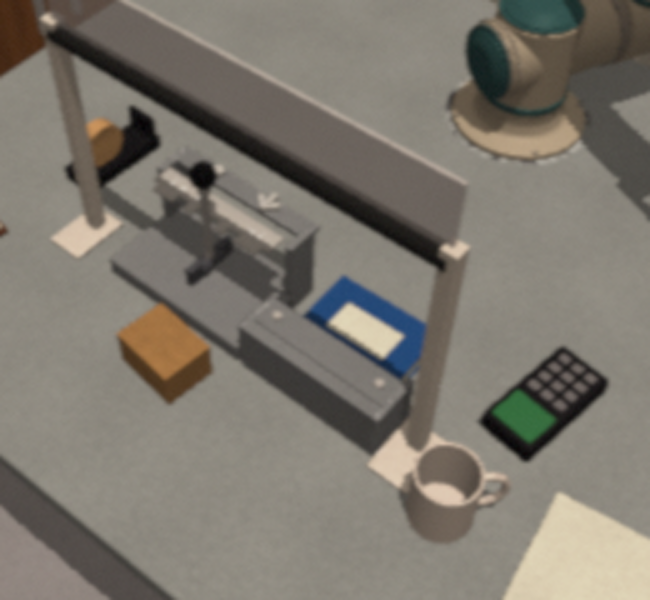

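```bash
cat > g.py <<'E'
from h import *
import sys
# press frame
PS=-0.0304; PO=np.array([.5992,-.0278,0]); PR=R.from_euler("z",PS)
def topress(w): return PR.inv().apply(np.asarray(w)-PO)
def goal(p,t):  # p press mm TCP, t tilt deg
    t=np.radians(t); z=np.array([np.sin(t),0,-np.cos(t)]); y=np.array([0,1,0]); x=np.cross(y,z)
    return PO+PR.apply(np.array(p)/1000), PR*R.from_matrix(np.c_[x,y,z])
def rel(*gs):
    s=ctrl.read_state(); q=R.from_euler("xyz",s["orientation"]); p=s["ee_pos"]
    print("t",s["t"],"press TCP",np.round(topress(p)*1000,1),"F",np.round(s["wrist_force"],1),"w",round(s["gripper_width"],4),"j",np.round(s["joints"],2))
    for g in gs:
        P,Q=goal(g[:3],g[3]); print(g,"shift",np.round(q.inv().apply(P-p)*1000,1),"turn",np.round(np.degrees((q.inv()*Q).as_rotvec()),2))
if __name__=="__main__": rel(*eval(sys.argv[1]))
E
python3 g.py "[(-190,95,120,15),(-190,95,4,15)]"
```

```text
t 1.1 press TCP [-432.9  559.9  208.5] F [-0.1 -0.3 -0.5] w 0.0854 j [ 1.13  0.28  1.5   0.    1.36 -0.12]
(-190, 95, 120, 15) shift [-367.4 -374.4   88.5] turn [ -2.2  -14.89 -16.77]
(-190, 95, 4, 15) shift [-367.4 -374.4  204.5] turn [ -2.2  -14.89 -16.77]
```

>>> {"api": "move_arm", "payload": {
  "plan": [
    [[-40, -40, 20], [0, -4, -4], 0],
    [[-80, -80, 40], [-1, -8, -8], 0],
    [[-367, -374, 88], [-2.2, -14.9, -16.8], 0],
    [[-367, -374, 88], [-2.2, -14.9, -16.8], 0],
    [[-367, -374, 88], [-2.2, -14.9, -16.8], 0],
    [[-367, -374, 88], [-2.2, -14.9, -16.8], 0],
    [[-367, -374, 88], [-2.2, -14.9, -16.8], 0],
    [[-367, -374, 88], [-2.2, -14.9, -16.8], 0],
    [[-367, -374, 88], [-2.2, -14.9, -16.8], 0],
    [[-367, -374, 88], [-2.2, -14.9, -16.8], 0],
    [[-367, -374, 88], [-2.2, -14.9, -16.8], 0],
    [[-367, -374, 88], [-2.2, -14.9, -16.8], 0]
  ]
}}

```text
t: 2.6
ee_pos: [0.4114, 0.0746, 0.1206]
orientation: [3.142, 0.262, 3.114]
wrist_force: [-0.3, 0.1, -0.3]
gripper_width: 0.0851
grip_force: 0.0
```

```bash
python3 g.py "[(-190,95,4,15),(-160,95,4,15),(-92,95,4,15)]"
```

```text
t 2.6 press TCP [-190.8   96.6  120.6] F [-0.3  0.1 -0.3] w 0.0851 j [ 0.03 -0.02  2.14 -0.02  0.76 -1.51]
(-190, 95, 4, 15) shift [ 29.4  -1.6 112.8] turn [0.04 0.   0.15]
(-160, 95, 4, 15) shift [  0.4  -1.7 120.6] turn [0.04 0.   0.15]
(-92, 95, 4, 15) shift [-65.2  -1.9 138.2] turn [0.04 0.   0.15]
```

>>> {"api": "move_arm", "payload": {
  "plan": [
    [[15, -2, 56], [0, 0, 0], 0],
    [[29, -2, 113], [0, 0, 0], 0],
    [[29, -2, 113], [0, 0, 0], 0],
    [[10, -2, 118], [0, 0, 0], 0],
    [[-5, -2, 122], [0, 0, 0], 0],
    [[-15, -2, 125], [0, 0, 0], 0],
    [[-25, -2, 127], [0, 0, 0], 0],
    [[-35, -2, 130], [0, 0, 0], 0],
    [[-45, -2, 133], [0, 0, 0], 0],
    [[-53, -2, 135], [0, 0, 0], 0],
    [[-60, -2, 137], [0, 0, 0], 0],
    [[-63, -2, 138], [0, 0, 0], 0]
  ]
}}

```text
t: 4.1
ee_pos: [0.5089, 0.0685, 0.0034]
orientation: [-3.141, 0.262, 3.112]
wrist_force: [0.4, -0.8, -0.5]
gripper_width: 0.0851
grip_force: 0.0
```

```bash
python3 g.py "[(-86,95,4,15),(-82,95,4,15)]"
```

```text
t 4.1 press TCP [-93.2  93.5   3.4] F [ 0.4 -0.8 -0.5] w 0.0851 j [ 0.01  0.3   2.15 -0.02  0.44 -1.52]
(-86, 95, 4, 15) shift [-7.1  1.5  1.3] turn [-0.    0.01  0.03]
(-82, 95, 4, 15) shift [-10.9   1.5   2.3] turn [-0.    0.01  0.03]
```

>>> {"api": "move_arm", "payload": {
  "plan": [
    [[-3, 0, 1], [0, 0, 0], 0],
    [[-6, 0, 1.5], [0, 0, 0], 0],
    [[-8, 0, 2], [0, 0, 0], 0],
    [[-8, 0, 2], [0, 0, 0], 0]
  ]
}}

```text
t: 4.6
ee_pos: [0.5168, 0.0683, 0.0037]
orientation: [-3.141, 0.262, 3.112]
wrist_force: [-0.3, 0.3, 0.5]
gripper_width: 0.0853
grip_force: 0.0
```

```bash
cat > c.py <<'E'
from g import *
rel()
for cam in ("top","scene"):
    im,d=ctrl.camera(cam);W=cloud(cam,d); np.savez(cam+"1.npz",im=im,d=d,W=W)
    X,Y,Z=W[...,0],W[...,1],W[...,2]
    m=(d>0)&(im[...,2].astype(int)>im[...,0]+30)&(Z>.022)&(Z<.038)&(X>.4)&(X<.65)&(Y>-.05)&(Y<.2)
    w=topress(W[m])*1000; print(cam,m.sum(),np.round(np.percentile(w,[1,5,50,95,99],0),1).tolist())
    cv2.imwrite(f"pics/{cam}1.png",im[:,:,::-1])
E
python3 c.py
```

```text
t 4.6 press TCP [-85.2  93.5   3.7] F [-0.3  0.3  0.5] w 0.0853 j [ 0.    0.31  2.13 -0.02  0.44 -1.52]
top 715 [[-98.5, 15.5, 23.8], [-90.6, 19.0, 25.1], [-55.3, 94.4, 29.4], [-13.7, 170.7, 33.8], [-11.6, 174.1, 35.4]]
scene 469 [[-128.2, 18.8, 24.1], [-123.4, 22.9, 25.8], [-88.9, 99.3, 29.3], [-44.1, 170.4, 32.8], [-40.3, 175.0, 34.0]]
```

```bash
python3 -c "
import cv2
a=cv2.imread('pics/top1.png')[150:290,200:440];b=cv2.imread('pics/scene1.png')[130:290,270:440]
a=cv2.resize(a,None,fx=2.5,fy=2.5,interpolation=2);b=cv2.resize(b,None,fx=2.2,fy=2.2,interpolation=2)
import numpy as np
c=np.zeros((350,600,3),np.uint8)
c[:350,:600]=a
cv2.imwrite('pics/m1.png',c);cv2.imwrite('pics/m2.png',b)"
```

```text
(no output)
```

View pics/m1.png

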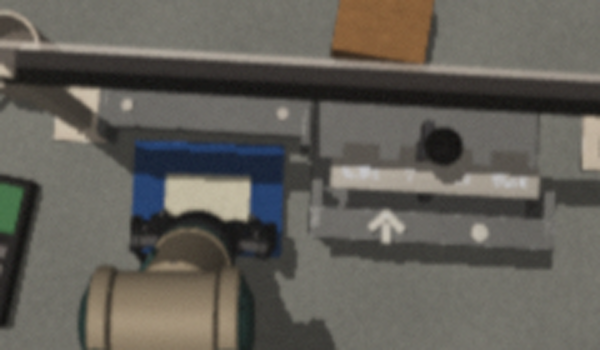

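View pics/m2.png

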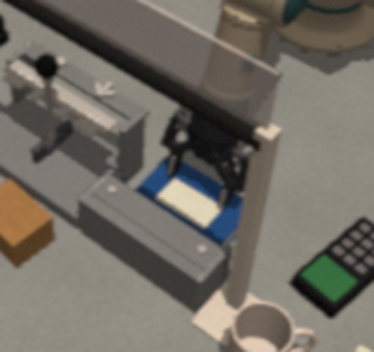

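```bash
cat > d.py <<'E'
from g import *
s=ctrl.read_state();q=R.from_euler("xyz",s["orientation"]);p=s["ee_pos"]
for cam in("top","scene"):
    D=np.load(cam+"1.npz");im=D["im"].copy();W=D["W"]
    pts=[p]+[p+q.apply([0,sy*.05,-.013]) for sy in(-1,1)]
    print(cam,np.round(proj(cam,pts)))
    w=topress(W.reshape(-1,3))*1000; dark=(im.reshape(-1,3).max(1)<60)&(D["d"].ravel()>0)
    w=w[dark&(abs(w[:,1]-95)<70)&(w[:,0]>-180)&(w[:,0]<-20)&(w[:,2]<110)&(w[:,2]>5)]
    for a in range(5,110,10):
        k=w[(w[:,2]>=a)&(w[:,2]<a+10)]
        if len(k): print(a,len(k),np.round(np.percentile(k,[5,95],0),0).tolist())
    print([ (round(r["p"],2),np.round(r["box"])) for r in ctrl.regions_of(cam,"book")])
    for u,v in proj(cam,pts): cv2.circle(im,(int(u),int(v)),1,(255,0,0),-1)
    cv2.imwrite(f"pics/n{cam}.png",cv2.resize(im[180:290,220:350] if cam=="top" else im[160:260,310:420],None,fx=5,fy=5,interpolation=2)[:,:,::-1])
E
python3 d.py
```

```text
top [[283. 235.]
 [302. 237.]
 [264. 235.]]
5 1 [[-167.0, 43.0, 5.0], [-167.0, 43.0, 5.0]]
15 23 [[-42.0, 38.0, 22.0], [-25.0, 143.0, 25.0]]
25 397 [[-58.0, 32.0, 26.0], [-25.0, 158.0, 34.0]]
35 7 [[-45.0, 52.0, 35.0], [-32.0, 161.0, 37.0]]
45 2 [[-93.0, 43.0, 46.0], [-91.0, 139.0, 52.0]]
55 4 [[-93.0, 59.0, 58.0], [-91.0, 136.0, 64.0]]
65 1 [[-91.0, 43.0, 67.0], [-91.0, 43.0, 67.0]]
75 17 [[-113.0, 36.0, 77.0], [-94.0, 146.0, 85.0]]
85 55 [[-110.0, 36.0, 86.0], [-97.0, 152.0, 94.0]]
95 37 [[-116.0, 40.0, 96.0], [-96.0, 160.0, 104.0]]
105 16 [[-107.0, 46.0, 106.0], [-98.0, 157.0, 110.0]]
[(0.58, array([284., 229.,  63.,  46.])), (0.47, array([354., 241.,  12.,  11.]))]
scene [[357. 223.]
 [346. 213.]
 [370. 228.]]
25 13 [[-130.0, 40.0, 26.0], [-105.0, 144.0, 32.0]]
35 4 [[-101.0, 49.0, 38.0], [-91.0, 51.0, 45.0]]
45 13 [[-107.0, 48.0, 47.0], [-90.0, 149.0, 54.0]]
55 18 [[-106.0, 38.0, 57.0], [-90.0, 149.0, 64.0]]
65 10 [[-109.0, 44.0, 66.0], [-94.0, 150.0, 73.0]]
75 24 [[-115.0, 47.0, 76.0], [-92.0, 154.0, 84.0]]
85 61 [[-117.0, 27.0, 86.0], [-93.0, 158.0, 94.0]]
95 79 [[-124.0, 30.0, 96.0], [-95.0, 160.0, 105.0]]
105 38 [[-109.0, 32.0, 105.0], [-93.0, 162.0, 110.0]]
[(0.87, array([356., 223.,  46.,  36.]))]
```

View pics/nscene.png

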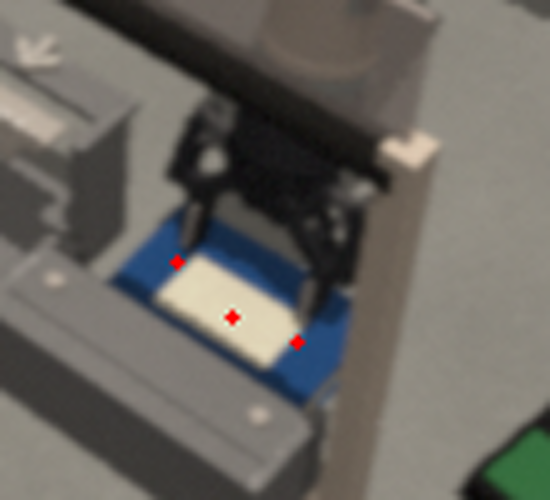

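>>> {"api": "move_arm", "payload": {
  "plan": [
    [[-5, 0, -19], [0, 0, 0], 0],
    [[45, 0, -32], [0, 0, 0], 0],
    [[96, 0, -46], [0, 0, 0], 0.3],
    [[96, 0, -46], [0, 0, 0], 0.3],
    [[101, 0, -29], [0, 0, 0], 0.3],
    [[102, 0, -27], [0, 0, 0], 0.3],
    [[102, 0, -27], [0, 0, 0], 0.3]
  ]
}}

```text
t: 5.68
ee_pos: [0.4118, 0.0714, 0.0034]
orientation: [-3.141, 0.262, 3.112]
wrist_force: [1.1, 0.1, -0.6]
gripper_width: 0.0601
grip_force: 0.0
```

```bash
python3 g.py "[(-190,95,-8,15),(-190,95,-12,15)]"
```

```text
t 5.675 press TCP [-190.3   93.4    3.4] F [ 1.1  0.1 -0.6] w 0.0601 j [ 0.02  0.19  2.33 -0.03  0.36 -1.49]
(-190, 95, -8, 15) shift [ 2.7  1.6 11.1] turn [-0.    0.01  0.02]
(-190, 95, -12, 15) shift [ 3.7  1.6 14.9] turn [-0.    0.01  0.02]
```

Feel for the counter gently.

>>> {"api": "move_arm", "payload": {
  "plan": [
    [[0.5, 1, 2], [0, 0, 0], 0.3],
    [[1, 1, 4], [0, 0, 0], 0.3],
    [[1.5, 1, 6], [0, 0, 0], 0.3],
    [[1.5, 1, 6], [0, 0, 0], 0.3]
  ]
}}

```text
t: 6.18
ee_pos: [0.4112, 0.0724, -0.003]
orientation: [-3.141, 0.262, 3.112]
wrist_force: [0.3, 0.0, -0.5]
gripper_width: 0.0598
grip_force: 0.0
```

```bash
cat > e.py <<'E'
from g import *
rel()
D,d=ctrl.camera("scene"); W=topress(cloud("scene",d).reshape(-1,3))*1000
w=W[(d.ravel()>0)&(abs(W[:,1]-95)<60)&(W[:,0]>-225)&(W[:,0]<-140)&(W[:,2]<70)]
for a in range(-5,70,5):
    k=w[(w[:,2]>=a)&(w[:,2]<a+5)]
    if len(k): print(a,len(k),np.round(np.percentile(k,[5,50,95],0),0)[:,:2].tolist())
im=D.copy();cv2.imwrite("pics/e.png",cv2.resize(im[130:240,330:440],None,fx=5,fy=5,interpolation=2)[:,:,::-1])
E
python3 e.py
```

```text
t 6.175 press TCP [-190.9   94.5   -3. ] F [ 0.3  0.  -0.5] w 0.0598 j [ 0.02  0.2   2.34 -0.04  0.33 -1.49]
-5 242 [[-218.0, 41.0], [-183.0, 83.0], [-156.0, 126.0]]
0 137 [[-221.0, 39.0], [-180.0, 80.0], [-151.0, 126.0]]
5 4 [[-197.0, 43.0], [-180.0, 96.0], [-151.0, 132.0]]
25 5 [[-204.0, 58.0], [-191.0, 64.0], [-190.0, 64.0]]
30 5 [[-207.0, 53.0], [-199.0, 63.0], [-193.0, 65.0]]
35 7 [[-207.0, 55.0], [-194.0, 62.0], [-187.0, 64.0]]
40 9 [[-203.0, 51.0], [-194.0, 62.0], [-188.0, 64.0]]
45 2 [[-200.0, 60.0], [-198.0, 62.0], [-196.0, 64.0]]
50 8 [[-200.0, 51.0], [-195.0, 57.0], [-192.0, 64.0]]
55 2 [[-197.0, 62.0], [-196.0, 62.0], [-195.0, 63.0]]
60 1 [[-192.0, 61.0], [-192.0, 61.0], [-192.0, 61.0]]
```

View pics/e.png

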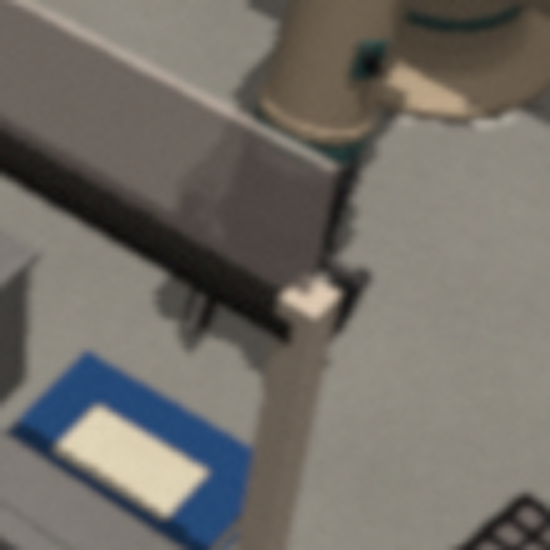

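>>> {"api": "move_arm", "payload": {
  "plan": [
    [[0.5, 0, 3], [0, 0, 0], 0.3],
    [[1.5, 0, 6], [0, 0, 0], 0.3],
    [[2.5, 0, 10], [0, 0, 0], 0.3],
    [[2.5, 0, 10], [0, 0, 0], 0.3]
  ]
}}

```text
t: 6.72
ee_pos: [0.4111, 0.0724, -0.0136]
orientation: [-3.141, 0.261, 3.112]
wrist_force: [0.5, -0.5, 0.5]
gripper_width: 0.0597
grip_force: 0.0
```

```bash
python3 g.py "[(-155,95,-12,15),(-110,95,-12,15),(-82,95,-12,15)]"
```

```text
t 6.725 press TCP [-191.    94.4  -13.6] F [ 0.5 -0.5  0.5] w 0.0597 j [ 0.02  0.23  2.36 -0.04  0.29 -1.48]
(-155, 95, -12, 15) shift [-35.2   0.6   7.7] turn [-0.   -0.05  0.03]
(-110, 95, -12, 15) shift [-78.7   0.5  19.3] turn [-0.   -0.05  0.03]
(-82, 95, -12, 15) shift [-105.7    0.5   26.5] turn [-0.   -0.05  0.03]
```

>>> {"api": "move_arm", "payload": {
  "plan": [
    [[-22, 0.5, 5.5], [0, 0, 0], 0.3],
    [[-45, 0.5, 11.5], [0, 0, 0], 0.3],
    [[-52, 0.5, 13.5], [0, 0, 0], 0.3],
    [[-58, 0.5, 15], [0, 0, 0], 0.3],
    [[-64, 0.5, 16.5], [0, 0, 0], 0.3],
    [[-69, 0.5, 18], [0, 0, 0], 0.3]
  ]
}}

```text
t: 7.48
ee_pos: [0.478, 0.0709, -0.0141]
orientation: [-3.141, 0.254, 3.112]
wrist_force: [-5.6, 0.4, 2.6]
gripper_width: 0.0597
grip_force: 2.5
```

```bash
python3 g.py "[(-90,95,-12,15),(-84,95,-12,15)]"; python3 c.py
```

```text
t 7.475 press TCP [-124.2   95.   -14.1] F [-5.6  0.4  2.6] w 0.0597 j [ 0.01  0.3   2.22 -0.03  0.37 -1.5 ]
(-90, 95, -12, 15) shift [-33.6   0.    6.5] turn [-0.02 -0.46  0.04]
(-84, 95, -12, 15) shift [-39.4   0.    8. ] turn [-0.02 -0.46  0.04]
t 7.475 press TCP [-124.2   95.   -14.1] F [-5.6  0.4  2.6] w 0.0597 j [ 0.01  0.3   2.22 -0.03  0.37 -1.5 ]
top 1523 [[-121.8, 14.7, 24.0], [-119.0, 19.7, 25.3], [-88.4, 93.8, 29.6], [-12.1, 167.2, 33.6], [-8.9, 172.2, 35.4]]
scene 550 [[-118.9, 17.3, 23.9], [-116.4, 21.3, 25.6], [-92.9, 96.1, 29.1], [-46.6, 167.8, 32.5], [-41.5, 173.1, 34.0]]
```

>>> {"api": "move_arm", "payload": {
  "plan": [
    [[-5, 0, 1.2], [0, 0, 0], 0.3],
    [[-10, 0, 2.4], [0, 0, 0], 0.3],
    [[-15, 0, 3.6], [0, 0, 0], 0.3],
    [[-20, 0, 4.8], [0, 0, 0], 0.3],
    [[-25, 0, 6], [0, 0, 0], 0.3],
    [[-30, 0, 7.3], [0, 0, 0], 0.3],
    [[-34, 0, 8.3], [0, 0, 0], 0.3]
  ]
}}

```text
t: 8.45
ee_pos: [0.5182, 0.0697, -0.0119]
orientation: [-3.141, 0.262, 3.112]
wrist_force: [-1.3, -0.1, -2.0]
gripper_width: 0.0601
grip_force: 1.1
```

```bash
python3 c.py
```

```text
t 8.45 press TCP [-83.9  95.  -11.9] F [-1.3 -0.1 -2. ] w 0.0601 j [ 0.01  0.34  2.14 -0.03  0.4  -1.51]
top 903 [[-82.0, 15.6, 24.0], [-80.4, 20.0, 25.4], [-62.2, 93.2, 29.4], [-13.7, 167.1, 33.4], [-9.4, 171.8, 34.6]]
scene 409 [[-81.7, 17.6, 24.2], [-78.5, 23.9, 25.6], [-62.4, 99.2, 29.2], [-45.0, 168.3, 33.1], [-40.9, 173.8, 34.1]]
```

>>> {"api": "move_arm", "payload": {
  "plan": [
    [[-1, 0, 0.3], [0, 0, 0], 0.3],
    [[-2, 0, 0.6], [0, 0, 0], 0.3],
    [[-3, 0, 0.8], [0, 0, 0], 0.3],
    [[-3, 0, 0.8], [0, 0, 0], 0.3]
  ]
}}

```text
t: 9.05
ee_pos: [0.5191, 0.0697, -0.0121]
orientation: [-3.141, 0.259, 3.112]
wrist_force: [-6.2, -0.5, 4.5]
gripper_width: 0.0599
grip_force: 3.2
```

>>> {"api": "move_arm", "payload": {
  "plan": [
    [[-2, 0, 0.5], [0, 0, 0], 0.3],
    [[-4, 0, 1], [0, 0, 0], 0.3],
    [[-5, 0, 1.3], [0, 0, 0], 0.3],
    [[-5, 0, 1.3], [0, 0, 0], 0.3]
  ]
}}

```text
t: 9.55
ee_pos: [0.5196, 0.0696, -0.0133]
orientation: [-3.141, 0.251, 3.112]
wrist_force: [-12.9, 0.2, 10.6]
gripper_width: 0.0595
grip_force: 6.9
```

```bash
python3 c.py
```

```text
t 9.55 press TCP [-82.5  95.  -13.3] F [-12.9   0.2  10.6] w 0.0595 j [ 0.01  0.34  2.13 -0.02  0.42 -1.51]
top 876 [[-80.7, 15.3, 23.9], [-79.0, 19.8, 25.4], [-61.0, 93.3, 29.5], [-13.8, 166.5, 33.5], [-9.3, 171.5, 34.7]]
scene 403 [[-80.0, 18.2, 24.2], [-77.7, 24.2, 25.5], [-62.1, 100.2, 29.2], [-44.9, 167.9, 32.8], [-41.2, 173.3, 33.9]]
```

>>> {"api": "move_arm", "payload": {
  "plan": [
    [[20, 0, -5], [0, 0, 0], 0.3],
    [[55, 0, -14], [0, 0, 0], 0.3],
    [[50, 0, -35], [0, 0, 0], 0],
    [[38, 0, -85], [0, 0, 0], 0],
    [[22, 0, -145], [0, 0, 0], 0],
    [[5, 0, -200], [0, 0, 0], 0],
    [[-13, 0, -260], [0, 0, 0], 0],
    [[-13, 0, -260], [0, 0, 0], 0]
  ]
}}

```text
t: 10.65
ee_pos: [0.4768, 0.0712, 0.2502]
orientation: [3.141, 0.279, 3.112]
wrist_force: [0.3, 0.4, -0.8]
gripper_width: 0.0856
grip_force: 0.0
```

```bash
python3 g.py "[(-90,-134,290,40)]"; cat > f.py <<'E'
from g import *
for cam in ("top","scene"):
    im,d=ctrl.camera(cam);W=cloud(cam,d); np.savez(cam+"2.npz",im=im,d=d,W=W)
    X,Y,Z=W[...,0],W[...,1],W[...,2]
    m=(d>0)&(im[...,2].astype(int)>im[...,0]+30)&(Z>.022)&(Z<.038)&(X>.4)&(X<.65)&(Y>-.05)&(Y<.2)
    w=topress(W[m])*1000; k=w[:,0]<np.percentile(w[:,0],90)
    print(cam,m.sum(),np.round(np.percentile(w,[1,50,99],0),1).tolist())
    # near edge slope
    b=[(yy,np.percentile(w[abs(w[:,1]-yy)<8][:,0],3)) for yy in range(30,165,10)]
    print("near edge slope rad",np.polyfit(*zip(*b),1))
    for r in ctrl.regions_of(cam,"lever_ball")[:2]:
        q=topress(W[r["region"]&(d>0)])*1000; q=q[q[:,2]>190]; print("ball",round(r["p"],2),len(q),np.round(np.percentile(q,[3,50,97],0),1).tolist() if len(q) else "")
E
python3 f.py
```

```text
t 10.65 press TCP [-125.4   95.3  250.2] F [ 0.3  0.4 -0.8] w 0.0856 j [ 0.01 -0.05  1.82 -0.01  1.09 -1.52]
(-90, -134, 290, 40) shift [ -44.9 -229.3  -28.6] turn [ 4.000e-02 -2.401e+01  1.000e-02]
top 907 [[-80.6, 15.6, 23.3], [-60.7, 93.8, 29.5], [-9.4, 171.3, 35.3]]
near edge slope rad [-6.01411112e-03 -7.91236795e+01]
ball 0.59 156 [[-35.6, -146.8, 215.6], [-22.4, -132.2, 223.2], [-9.2, -119.6, 228.3]]
scene 401 [[-79.1, 16.3, 24.3], [-62.2, 100.0, 29.3], [-40.9, 172.8, 34.1]]
near edge slope rad [-7.15437578e-03 -7.69351430e+01]
ball 0.46 107 [[-29.7, -143.7, 193.6], [-13.2, -126.7, 218.2], [-1.5, -116.4, 228.3]]
```

>>> {"api": "move_arm", "payload": {
  "plan": [
    [[0, 0, -30], [0, -8, 0], 0],
    [[-10, -50, -28], [0, -16, 0], 0],
    [[-45, -110, -28], [0, -24, 0], 0],
    [[-45, -170, -28], [0, -24, 0], 0],
    [[-45, -228, -28], [0, -24, 0], 0],
    [[-45, -228, -28], [0, -24, 0], 0],
    [[-45, -228, -28], [0, -24, 0], 0]
  ]
}}

```text
t: 11.72
ee_pos: [0.5001, -0.1602, 0.2793]
orientation: [3.139, 0.678, 3.105]
wrist_force: [-0.2, 1.0, -0.9]
gripper_width: 0.0853
grip_force: 0.0
```

```bash
python3 g.py "[(-22,-133,212,40),(-2,-133,188,40)]"
```

```text
t 11.725 press TCP [ -95.1 -135.4  279.3] F [-0.2  1.  -0.9] w 0.0853 j [-0.77 -0.15  2.01  0.6   0.84 -2.61]
(-22, -133, 212, 40) shift [-14.7   2.6  98.2] turn [-0.07 -1.16 -0.29]
(-2, -133, 188, 40) shift [-15.2   2.6 129.5] turn [-0.07 -1.16 -0.29]
```

>>> {"api": "move_arm", "payload": {
  "plan": [
    [[-5, 2, 30], [0, -1, 0], 0],
    [[-10, 2.5, 65], [0, -1, 0], 0],
    [[-15, 2.5, 98], [0, -1, 0], 0],
    [[-15, 2.5, 115], [0, -1, 0], 0],
    [[-15, 2.5, 130], [0, -1, 0], 0],
    [[-15, 2.5, 130], [0, -1, 0], 0]
  ]
}}

```text
t: 12.48
ee_pos: [0.5949, -0.1554, 0.19]
orientation: [3.141, 0.693, 3.111]
wrist_force: [-0.1, -0.2, -0.4]
gripper_width: 0.0855
grip_force: 0.0
```

```bash
cat > k.py <<'E'
from g import *
rel((-2,-133,188,40))
D,d=ctrl.camera("scene"); W=topress(cloud("scene",d).reshape(-1,3)).reshape(400,640,3)*1000
uv=proj("scene",PO+PR.apply(np.array([[-20,-133,209]])/1000)); print(uv)
cv2.imwrite("pics/k.png",cv2.resize(D[120:220,240:350],None,fx=6,fy=6,interpolation=2)[:,:,::-1])
E
python3 k.py
```

```text
t 12.475 press TCP [  -0.4 -127.6  190. ] F [-0.1 -0.2 -0.4] w 0.0855 j [-0.59  0.08  2.06  0.75  0.52 -2.7 ]
(-2, -133, 188, 40) shift [ 2.5 -5.4  0.5] turn [ 0.04 -0.32  0.  ]
[[290.41904924 159.81726429]]
```

View pics/k.png

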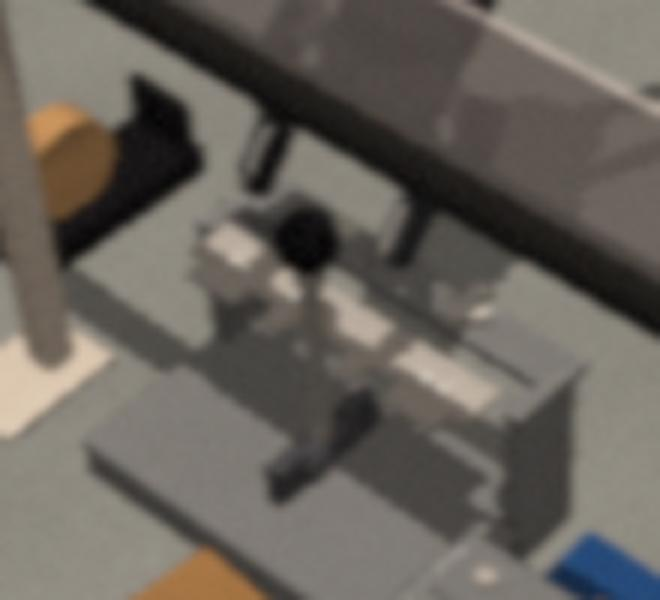

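>>> {"api": "move_arm", "payload": {
  "plan": [
    [[0, 0, -50], [0, 0, 0], 0],
    [[0, 0, -100], [0, 0, 2], 0],
    [[0, 0, -120], [0, 0, 12], 0],
    [[0, 0, -120], [0, 0, 22], 0],
    [[0, 0, -120], [0, 0, 32], 0],
    [[0, 0, -120], [0, 0, 42], 0],
    [[0, 0, -120], [0, 0, 52], 0],
    [[0, 0, -120], [0, 0, 62], 0],
    [[0, 0, -120], [0, 0, 72], 0],
    [[0, 0, -120], [0, 0, 82], 0],
    [[0, 0, -120], [0, 0, 92], 0],
    [[0, 0, -120], [0, 0, 102], 0]
  ]
}}

```text
t: 14.02
ee_pos: [0.5177, -0.1544, 0.2844]
orientation: [2.457, -0.135, 1.372]
wrist_force: [0.4, 0.4, -0.8]
gripper_width: 0.0854
grip_force: 0.0
```

>>> {"api": "move_arm", "payload": {
  "plan": [
    [[0, 0, 0], [0, 0, 10], 0],
    [[0, 0, 0], [0, 0, 20], 0],
    [[0, 0, 0], [0, 0, 30], 0],
    [[0, 0, 0], [0, 0, 40], 0],
    [[0, 0, 0], [0, 0, 50], 0],
    [[0, 0, 0], [0, 0, 60], 0],
    [[0, 0, 0], [0, 0, 70], 0],
    [[0, 0, 0], [0, 0, 78], 0],
    [[0, 0, 0], [0, 0, 78], 0]
  ]
}}

```text
t: 15.15
ee_pos: [0.5178, -0.1544, 0.2843]
orientation: [3.138, -0.696, -0.029]
wrist_force: [0.4, 0.6, 0.4]
gripper_width: 0.0855
grip_force: 0.0
```

```bash
sed -i 's/    return PO+PR.apply(np.array(p)\/1000), .*/    x=-x;y=-y\n    return PO+PR.apply(np.array(p)\/1000), PR*R.from_matrix(np.c_[x,y,z])/' g.py; python3 g.py "[(-95,-133,281,40),(-22,-133,212,40),(6,-133,178,40)]"
```

```text
t 15.15 press TCP [ -77.5 -129.1  284.3] F [0.4 0.6 0.4] w 0.0855 j [-0.72 -0.14  2.    0.6   0.8   0.56]
(-95, -133, 281, 40) shift [-15.6   4.   -8.7] turn [0.15 0.14 0.08]
(-22, -133, 212, 40) shift [-3.8  3.7 91.1] turn [0.15 0.14 0.08]
(6, -133, 178, 40) shift [ -4.1   3.6 135.1] turn [0.15 0.14 0.08]
```

>>> {"api": "move_arm", "payload": {
  "plan": [
    [[-4, 4, 45], [0, 0, 0], 0],
    [[-4, 4, 90], [0, 0, 0], 0],
    [[-4, 4, 115], [0, 0, 0], 0],
    [[-4, 4, 134], [0, 0, 0], 0],
    [[-4, 4, 134], [0, 0, 0], 0.3],
    [[-4, 4, 134], [0, 0, 0], 0.7],
    [[-4, 4, 134], [0, 0, 0], 0.7],
    [[-4, 4, 134], [0, 0, 0], 0.7],
    [[-4, 4, 134], [0, 0, 0], 0.7]
  ],
  "grip_force": 25
}}

```text
t: 16.27
ee_pos: [0.6011, -0.1614, 0.1794]
orientation: [3.14, -0.697, -0.031]
wrist_force: [-1.1, 1.8, 4.5]
gripper_width: 0.0344
grip_force: 24.8
```

```bash
python3 k.py
```

```text
t 16.275 press TCP [   6.  -133.5  179.4] F [-1.1  1.8  4.5] w 0.0344 j [-0.59  0.1   2.07  0.8   0.49  0.38]
(-2, -133, 188, 40) shift [ -0.6  -0.5 -11.7] turn [ 0.13  0.07 -0.03]
[[290.41904924 159.81726429]]
```

View pics/k.png

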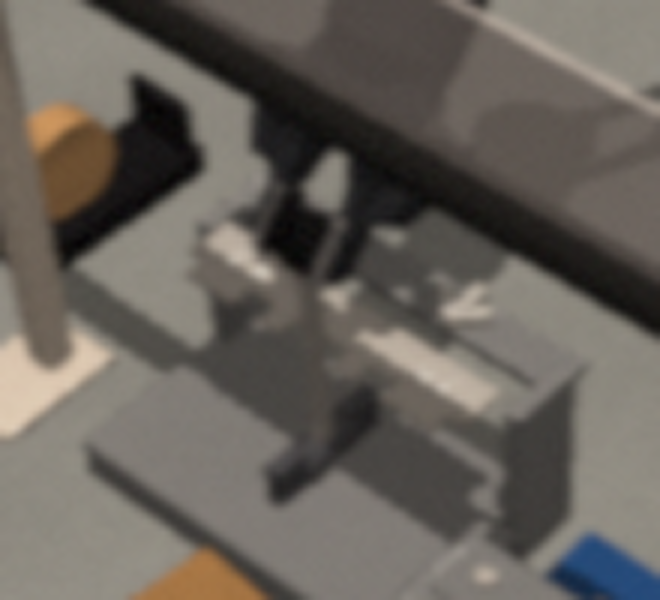

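>>> {"api": "move_arm", "payload": {
  "plan": [
    [[6, 0, 5.5], [0, 0, 0], 0.7],
    [[12, 0, 11], [0, 0, 0], 0.7],
    [[18, 0, 18], [0, 0, 0], 0.7],
    [[24, 0, 25], [0, 0, 0], 0.7],
    [[24, 0, 25], [0, 0, 0], 0.7],
    [[24, -8, 25], [0, 0, 0], 0.7],
    [[24, -16, 25], [0, 0, 0], 0.7],
    [[23, -24, 26], [0, 0, 0], 0.7],
    [[23, -24, 26], [0, 0, 0], 0.7]
  ]
}}

```text
t: 17.45
ee_pos: [0.6355, -0.1386, 0.1728]
orientation: [3.139, -0.695, -0.031]
wrist_force: [-3.4, -2.9, 2.4]
gripper_width: 0.0343
grip_force: 25.6
```

```bash
cat > l.py <<'E'
from g import *
rel()
im,d=ctrl.camera("scene"); W=topress(cloud("scene",d).reshape(-1,3)).reshape(400,640,3)*1000
# shaft pixels: points between pivot and ball, above deck, x>-15 band
m=(d>0)&(W[...,2]>75)&(W[...,2]<165)&(W[...,0]>-14)&(W[...,0]<45)&(W[...,1]>-230)&(W[...,1]<-30)
w=W[m]
for a in range(75,165,15):
    k=w[(w[:,2]>=a)&(w[:,2]<a+15)]
    if len(k): print(a,len(k),np.round(np.percentile(k,[10,50,90],0),1)[:,:2].tolist())
cv2.imwrite("pics/l.png",cv2.resize(im[120:220,240:350],None,fx=6,fy=6,interpolation=2)[:,:,::-1])
E
python3 l.py
```

```text
t 17.45 press TCP [  39.6 -109.7  172.8] F [-3.4 -2.9  2.4] w 0.0343 j [-0.49  0.15  2.03  0.75  0.43  0.5 ]
75 6 [[-11.4, -127.7], [-8.1, -126.0], [-6.6, -124.8]]
90 9 [[-9.5, -126.5], [-5.2, -123.1], [-3.3, -120.8]]
105 9 [[-6.8, -124.1], [-1.5, -121.8], [-0.1, -120.3]]
120 34 [[-13.5, -208.8], [-12.3, -118.0], [1.1, -52.2]]
135 9 [[-3.3, -121.1], [4.0, -116.6], [5.9, -115.5]]
150 5 [[5.2, -117.1], [5.9, -115.7], [9.0, -112.0]]
```

```bash
cat > m.py <<'E'
from g import *
for f in("top","top2","scene","scene2"):
    D=np.load(f+".npz");W=topress(D["W"].reshape(-1,3))*1000;W=W[D["d"].ravel()>0]
    for lo,hi in((-24,-16),(-20,-11)):
        k=W[(W[:,2]>122)&(W[:,2]<138)&(W[:,0]>lo)&(W[:,0]<hi)&(W[:,1]>-260)&(W[:,1]<-10)]
        h,_=np.histogram(k[:,1],np.arange(-250,-10,4)); print(f,lo,dict(zip(range(-248,-10,4),h.tolist())))
E
python3 m.py
```

```text
top -24 {-248: 0, -244: 0, -240: 0, -236: 0, -232: 0, -228: 4, -224: 5, -220: 6, -216: 3, -212: 6, -208: 3, -204: 5, -200: 5, -196: 6, -192: 4, -188: 0, -184: 0, -180: 0, -176: 0, -172: 3, -168: 5, -164: 4, -160: 2, -156: 0, -152: 0, -148: 0, -144: 0, -140: 0, -136: 0, -132: 0, -128: 0, -124: 0, -120: 0, -116: 2, -112: 6, -108: 7, -104: 5, -100: 3, -96: 0, -92: 0, -88: 0, -84: 0, -80: 3, -76: 2, -72: 6, -68: 7, -64: 4, -60: 7, -56: 7, -52: 4, -48: 6, -44: 3, -40: 0, -36: 0, -32: 0, -28: 0, -24: 0, -20: 0, -16: 0}
top -20 {-248: 0, -244: 0, -240: 0, -236: 0, -232: 0, -228: 4, -224: 4, -220: 5, -216: 4, -212: 4, -208: 1, -204: 4, -200: 3, -196: 3, -192: 2, -188: 0, -184: 0, -180: 0, -176: 0, -172: 2, -168: 3, -164: 4, -160: 0, -156: 0, -152: 0, -148: 0, -144: 0, -140: 0, -136: 0, -132: 0, -128: 0, -124: 0, -120: 0, -116: 2, -112: 4, -108: 3, -104: 3, -100: 2, -96: 0, -92: 0, -88: 0, -84: 0, -80: 2, -76: 2, -72: 4, -68: 4, -64: 2, -60: 4, -56: 4, -52: 5, -48: 5, -44: 1, -40: 0, -36: 0, -32: 0, -28: 0, -24: 0, -20: 0, -16: 0}
top2 -24 {-248: 0, -244: 0, -240: 0, -236: 0, -232: 0, -228: 4
[... 2363 characters left out ...]
, -100: 4, -96: 0, -92: 0, -88: 0, -84: 0, -80: 3, -76: 2, -72: 2, -68: 3, -64: 3, -60: 3, -56: 3, -52: 2, -48: 1, -44: 5, -40: 0, -36: 0, -32: 0, -28: 0, -24: 0, -20: 0, -16: 0}
scene2 -20 {-248: 0, -244: 0, -240: 0, -236: 0, -232: 0, -228: 1, -224: 2, -220: 3, -216: 2, -212: 3, -208: 5, -204: 0, -200: 4, -196: 4, -192: 2, -188: 0, -184: 0, -180: 0, -176: 0, -172: 1, -168: 4, -164: 2, -160: 3, -156: 2, -152: 0, -148: 0, -144: 0, -140: 0, -136: 3, -132: 4, -128: 6, -124: 1, -120: 0, -116: 2, -112: 2, -108: 2, -104: 4, -100: 3, -96: 0, -92: 0, -88: 0, -84: 0, -80: 2, -76: 2, -72: 3, -68: 4, -64: 2, -60: 3, -56: 3, -52: 2, -48: 3, -44: 4, -40: 0, -36: 0, -32: 0, -28: 0, -24: 0, -20: 0, -16: 0}
```

View pics/l.png

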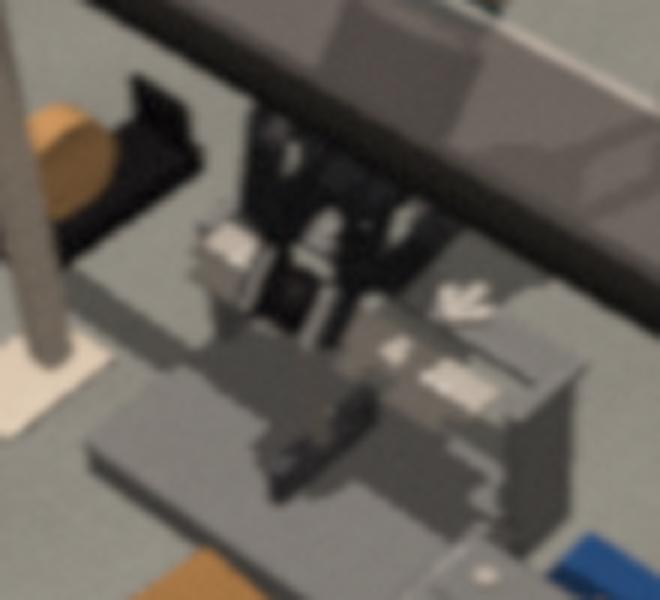

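>>> {"api": "move_arm", "payload": {
  "plan": [
    [[-1, -8, 1.5], [0, 0, 0], 0.7],
    [[-2.5, -17, 3.5], [0, 0, 0], 0.7],
    [[-4.5, -26, 5.5], [0, 0, 0], 0.7],
    [[-6.5, -35, 8], [0, 0, 0], 0.7],
    [[-8.5, -44, 10.5], [0, 0, 0], 0.7],
    [[-10, -50, 12.5], [0, 0, 0], 0.7],
    [[-10, -50, 12.5], [0, 0, 0], 0.7],
    [[-10, -50, 12.5], [0, 0, 0], 0.7]
  ]
}}

```text
t: 18.5
ee_pos: [0.6371, -0.0879, 0.156]
orientation: [-3.141, -0.693, -0.032]
wrist_force: [-4.3, -0.3, 1.4]
gripper_width: 0.0348
grip_force: 25.7
```

```bash
python3 l.py
```

```text
t 18.5 press TCP [ 39.7 -58.9 156. ] F [-4.3 -0.3  1.4] w 0.0348 j [-0.38  0.15  2.08  0.73  0.33  0.59]
75 5 [[-7.9, -121.2], [-6.4, -113.5], [-4.9, -108.8]]
90 5 [[-4.9, -113.0], [-2.9, -111.6], [-1.1, -102.6]]
105 7 [[-0.9, -102.5], [0.4, -98.1], [0.8, -93.2]]
120 23 [[-13.7, -219.9], [-11.6, -162.3], [4.7, -53.6]]
135 5 [[5.2, -88.6], [5.6, -83.0], [8.5, -80.1]]
150 1 [[9.4, -78.1], [9.4, -78.1], [9.4, -78.1]]
```

>>> {"api": "move_arm", "payload": {
  "plan": [
    [[-6, 0, -6], [0, 0, 0], 0.7],
    [[-12, -0.5, -12], [0, 0, 0], 0.7],
    [[-18, -1, -18], [0, 0, 0], 0.7],
    [[-24, -1.5, -24], [0, 0, 0], 0.7],
    [[-24, -1.5, -24], [0, 0, 0], 0.7],
    [[-24, -1.5, -24], [0, 0, 0], 0.7]
  ]
}}

```text
t: 19.3
ee_pos: [0.6039, -0.0861, 0.1595]
orientation: [3.141, -0.694, -0.032]
wrist_force: [0.7, -1.2, -2.2]
gripper_width: 0.0346
grip_force: 25.5
```

```bash
python3 l.py
```

```text
t 19.3 press TCP [  6.5 -58.1 159.5] F [ 0.7 -1.2 -2.2] w 0.0346 j [-0.41  0.1   2.13  0.77  0.34  0.54]
75 3 [[-13.5, -120.8], [-12.5, -116.8], [-12.5, -113.7]]
90 2 [[-13.1, -111.3], [-12.7, -108.9], [-12.3, -106.4]]
105 1 [[-12.2, -96.3], [-12.2, -96.3], [-12.2, -96.3]]
120 29 [[-13.7, -211.2], [-12.5, -98.7], [-11.2, -50.2]]
135 3 [[-13.7, -83.4], [-13.0, -82.6], [-10.8, -81.6]]
150 3 [[-13.7, -81.5], [-13.4, -81.3], [-13.2, -78.2]]
```

>>> {"api": "move_arm", "payload": {
  "plan": [
    [[0, 0, 0], [0, 0, 0], 0.4],
    [[0, 0, 0], [0, 0, 0], 0.2],
    [[0, 0, 0], [0, 0, 0], 0],
    [[0, 0, 0], [0, 0, 0], 0],
    [[0, 0, -20], [0, 0, 0], 0],
    [[0, 0, -60], [0, 0, 0], 0],
    [[0, 0, -110], [0, 0, 0], 0],
    [[0, 0, -160], [0, 0, 0], 0],
    [[0, 0, -180], [0, 0, 0], 0],
    [[0, 0, -180], [0, 0, 0], 0]
  ]
}}

```text
t: 20.6
ee_pos: [0.4888, -0.0825, 0.3001]
orientation: [3.138, -0.698, -0.03]
wrist_force: [0.7, -0.2, 0.2]
gripper_width: 0.0857
grip_force: 0.0
```

```bash
python3 l.py; python3 f.py
```

```text
t 20.6 press TCP [-108.7  -58.1  300.1] F [ 0.7 -0.2  0.2] w 0.0857 j [-0.58 -0.25  2.04  0.48  0.79  0.78]
75 5 [[-13.8, -115.7], [-13.3, -113.2], [-11.5, -109.8]]
90 5 [[-13.6, -112.2], [-13.1, -106.8], [-12.8, -103.7]]
105 3 [[-12.8, -101.0], [-12.3, -99.3], [-11.5, -96.4]]
120 27 [[-13.3, -214.4], [-12.3, -106.7], [-10.5, -54.7]]
135 5 [[-13.6, -89.0], [-12.9, -85.7], [-12.4, -79.3]]
150 2 [[-13.3, -80.9], [-13.1, -78.9], [-12.9, -76.8]]
top 895 [[-80.6, 15.8, 23.6], [-60.8, 95.1, 29.5], [-9.0, 171.6, 36.1]]
near edge slope rad [-7.14106359e-03 -7.89578445e+01]
ball 0.6 148 [[-35.1, -74.6, 197.1], [-22.1, -59.6, 205.3], [-8.0, -46.3, 211.4]]
scene 395 [[-78.7, 17.4, 23.8], [-62.0, 98.8, 29.1], [-41.6, 173.7, 33.5]]
near edge slope rad [ 2.61244383e-03 -7.77667216e+01]
ball 0.44 89 [[-28.8, -70.6, 191.3], [-12.8, -54.4, 202.0], [-1.3, -41.7, 207.8]]
```

View pics/l.png

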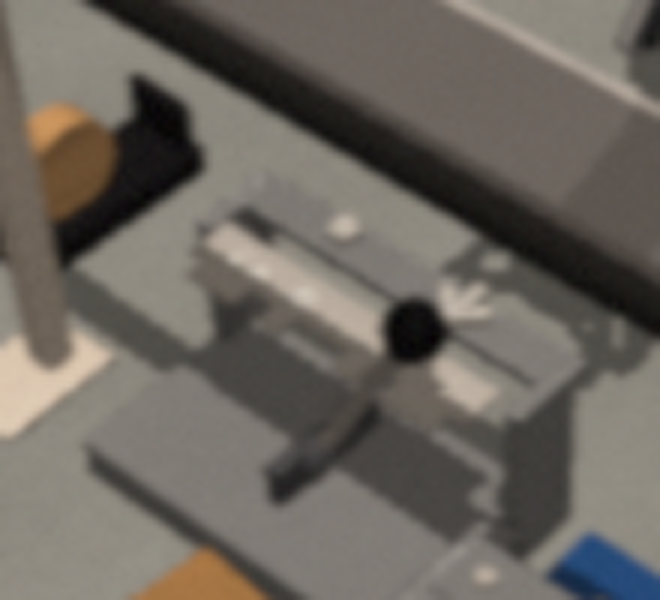

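The ball, at (412,330) in the crop, sits by the arrow tab. The lever shaft's x is the same as at rest, so it is fully in the notch. The book is home and the arm is clear.

```bash
python3 -c "
from plant import ctrl
print(ctrl.finish_job())"
```

```text
the job is handed in; nothing more can be done
None
```

The book is home and square against the back stop, the lever is dropped fully into the notch marked by the arrow tab and released, and the job was handed in at about 21 s; it returned no verdict.

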